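Pick the split ring out of the bench lamp's rim

TASK

The bench lamp's front glass is due to be changed: take the red hook pick from the tool rack, work its toe in over the glass at the notch in the rim and lift that end of the split ring out of its groove onto the rim, without leaning on the glass or forcing the ring. Then draw the whole ring out, lay it in the round steel parts dish and hang the pick upright back in its own slot, leaving the other things on the bench alone.

Things in the scene. Friction and masses are not known exactly. Their poses are not given: they have to be found in the camera images.
- lamp: Round green finned lamp head lying face up in its yoke, bolted down, turned somehow about the vertical. Origin: on its axis, on the bench; z up. Bare metal rim: flat top 90 mm above the origin, outer radius 46 mm, mouth radius 36 mm. In the mouth's wall is a groove of radius 37.8 mm; its upper lip is bevelled underneath, so a ring end pulled up rides inward out of it.
- lamp_notch (a point): Middle of the notch cut through rim and gasket, at the rim's top level, radius 40 mm, 17.5 degrees round from the lamp's x axis towards its y. The notch spans 4 to 31 degrees, is open from the mouth out to radius 43.5 mm and down to the level of the glass. Elsewhere a black gasket 4 mm thick fills the space between ring and glass (from radius 32.8 mm out).
- glass: White opal front glass, a disc of radius 35 mm below the ring. Origin: centre of its top face, 11 mm below the rim's top and 4 mm below the ring's underside. It lies on a soft seal, gives about 1 mm per 8 N, and must not be loaded with more than 10 N.
- ring: Springy split ring of round brass-coloured wire 4 mm thick, outer diameter 75.6 mm, in the groove, wire top 3 mm and underside 7 mm below the rim's top. Origin: ring centre at the underside's level; its frame belongs to the part opposite the gap (24 degrees wide, about the ring's x axis). Drawing it up by the freed end takes 5 to 8 N and some 60 mm of lift; the wire is smooth: grip firmly.
- ring_tip (a point): Mid-wire, 2 mm from the end in the notch. Its frame is level with the lamp's when seated, and turns with the end; the wire runs square to a line 22.5 deg round from its x (towards y). Seated: 15 deg round from lamp x, radius 37 mm, 5 mm below rim top. Lifting takes 5 to 12 N until it jumps out; raised 15 mm and let down it rests over the rim, 4 to 5 mm above it, radius 42 mm, swung out 0.2 rad.
- pick: Hook pick with red handle and brass guard hanging upright in a slot of the rack. Origin: centre of the guard's underside, resting on the rack; z up along the handle, x the way the toe points. Guard: disc of radius 16 mm, 4 mm thick; above it a square handle 14 x 14 mm, from 4 to 54 mm, flats across x and y. Mass about 75 g.
- pick_nose (a point): The pick's collet nose (11 mm thick), on its axis 14 mm below the origin. From it stands a round shank, 5 mm thick, with a flat toe at its foot: 3 mm high, 4 mm wide, reaching 11 mm from the axis along the pick's x. The shank is clamped more or less far out: the toe's sole is 70 to 78 mm below the pick's origin, and is not known better than that.
- rack: Fixed grey sheet-steel tool rack, 62 x 214 mm, its shelf's top 105 mm above the bench. Origin: centre of its underside. Three slots 24 mm (x) by 18 mm (y) through the shelf, 62 mm apart along the rack's y; tools hang in them by their guards with x along the rack's x and the axis 3 mm behind the slot's middle (-x).
- dish: Fixed round stainless parts dish: radius 60 mm at the foot, 75 mm at the rim, 22 mm high, floor 3 mm above the bench. Origin: centre of its underside.
- rake: Bystander: glass rake with wooden handle standing firmly in the rack, same handle and guard sizes as the pick, straight pointed shank. Origin: centre under the guard.
- spatula_tool: Bystander: glass shaper with blue handle standing firmly in the rack, same handle and guard sizes as the pick, flat blade. Origin: centre under the guard.
- marver: Bystander: loose graphite block 100 x 70 x 20 mm. Origin: centre of underside.
- bead_press: Bystander: loose brass bead press 75 x 50 mm, 48 mm high. Origin: centre of underside.
- spare_glass: Bystander: the new front glass on a round card, radius 45 mm, 6 mm high. Origin: centre of underside.

How it is judged:
By the outcome, as a careful person would: the job done as asked, in the order asked, and still so for the second after the job is handed in, with the robot touching nothing.
It also fails if it takes over 72 s, if anything falls off the work surface, if the arm or the gripper's body presses on something with over 40 N, if the wrist force passes 120 N, or if a joint passes its speed limit or range.

ROBOT

A 7-joint arm with a two-finger parallel gripper is mounted at the origin on the work surface. World frame = base frame: x ahead of the robot, y to its left, z up, the work surface at z = 0. Lengths are in m, angles in degrees, forces in N, time in s.
With the tool pointing down it reaches from about 0.4 to 0.925 m from the base axis. Payload 4.1 kg.
Tool frame: the origin (TCP) lies at the very end of the fingers, on their centre line; the grasp point (between the pads) lies 19 mm behind it (pinch_z is the distance from the TCP to the grasp point, in m); z points along the fingers, y is the line along which they close (so a half turn about z gives the same grasp; the last joint's range is limited). The gripper opens to 85 mm and grips with 20 to 120 N. Pads are 22 mm wide; open, the fingers measure 114 mm over their backs; the gripper's body (76 mm by 85 mm) begins 54 mm behind the grasp point. The pads swing forward as they close: fully open they stand 13 mm farther back than shut.
Start: joints at [-73.797, 22.827, 2.584, 88.041, -1.071, 69.15, -2.905], TCP at [0.242, 0.603, 0.231] pointing down, gripper open.
Joint ranges: [-161.44, 161.44], [-28.35, 127.94], [-78.24, 83.42], [0, 140.83], [-78.03, 258.03], [13.02, 114.36], [-168.23, 168.23]. Speed limits (degrees/s): [147.25, 147.25, 180, 180, 180, 180, 180].

INTERFACE

Orientations are given as a 3x3 rotation matrix whose columns are the frame's x, y, z axes.
In Python, from workcell import * gives the robot as it stands.
- The arm moves only by the tool servo_tool, never from a script. Its argument "plan" is a list of rows, each a list of 7 numbers: the shift along the tool's x, y, z in units of 0.2 m (1.0 is 0.2 m), then the turn, a rotation vector about the tool's x, y, z in units of 1.5 rad (1.0 is 1.5 rad), then the opening, from 0 (shut) to 1 (fully open). A call has 1 to 8 rows; each row shifts and turns the commanded pose from where the row before left it, along the tool's axes as they then stand; what a row does not reach is not made up. A row lasts 1/8 s, in which the tool goes at most 62.5 mm and 10.7 degrees, less where a joint would pass 70% of its speed; a pose out of reach is approached as far as the arm can. A call with a number of a shift or a turn outside -1 to 1 is refused whole. A call with a gripper value outside its range is refused whole. The fingers move at their own pace and stop on an object; "squeeze" is the grip in N (left out, the last holds). Time passes only in rows, so rows that do not move let the fingers close. It gives the time, the measured TCP pose, the force, the opening and the grip force at its end, in the units of the state.
- observe(): the state, without advancing time (a new reading comes with each control period).
- capture(name): name is "scene" or "top"; returns (picture, depth): 480x640x3 uint8, red, green, blue; 480x640 float32, m along the optical axis (not along the pixel's ray), 0 where there is no reading.
- camera_model(name): a dict with "mtx" (3x3 intrinsics, pixels), "dist_coeffs" ([k1, k2, p1, p2, k3] as OpenCV has them; the pictures are not rectified), "rvec" (rotation vector, rad) and "tvec" (3), from world to camera coordinates, as OpenCV has them. Camera axes: x right, y down, z forward; pixel columns grow to the right and rows downward; lengths in m; the calibration is good to about 2 mm. A picture is of the moment at which its call begins. camera_model takes no time and is no camera call.
- job_done(): hands the job in; it is judged then, once.
The state is a dict: "t": time; "qpos": joint angles; "joint_vel": joint speeds; "effort": joint torques, N m; "tool_pos": TCP position; "tool_rot": TCP orientation; "ft_force": force on the tool from outside, world axes, zero at the start; "torque": the same for the moment, N m; "opening": opening from 0.0 (shut) to 1.0 (fully open); "gripper_force": force on a finger pad.
Only numpy, scipy, OpenCV 4.12 (cv2) and the standard library are available. Lean on these libraries where they do the work, as an engineer would, in place of code of your own. Each camera call takes 0.05 s, during which the arm holds its last target. There are 200 camera calls.

## Working session

There is one attempt and no reset: what is moved stays moved. The work goes in short steps, Python scripts to look and compute and a tool call to move; the robot and the scene stay as the last step left them, time stands still between calls to the robot, and variables do not carry over. Pictures are saved under pics/ and viewed, at most 10 in all, crops included, and the job is handed in when it is done.

Besides the shell and the picture viewer there is one more tool, called after ">>>" as name(argument=value, ...) on one line, values as JSON. servo_tool: Moves the arm, as the interface text tells. Its arguments: {"type":"object","properties":{"plan":{"type":"array","items":{"type":"array","items":{"type":"number"}}},"squeeze":{"type":"number"}},"required":["plan"]}

```bash
mkdir -p pics; ls; python3 - <<'E'
from workcell import *
import cv2,numpy as np
for n in("scene","top"):
    p,d=capture(n); cv2.imwrite(f"pics/{n}0.png",p[:,:,::-1]); np.save(f"pics/{n}0.npy",d); np.save(f"pics/{n}0c.npy",p)
    m=camera_model(n); R=cv2.Rodrigues(np.array(m["rvec"],float))[0]; print(n,m["mtx"],m["dist_coeffs"],"pos",-R.T@np.array(m["tvec"]).ravel(),"R",R.round(3))
s=observe(); print(s)
E
```

```text
pics
scene [[587.19890492   0.         316.0397566 ]
 [  0.         587.19890492 241.8970987 ]
 [  0.           0.           1.        ]] [0.02908668 0.         0.         0.         0.        ] pos [ 1.26156343 -0.38790605  0.82278969] R [[ 0.53   0.848 -0.015]
 [ 0.581 -0.376 -0.722]
 [-0.618  0.374 -0.692]]
top [[558.2561566    0.         325.17317979]
 [  0.         558.2561566  238.43998493]
 [  0.           0.           1.        ]] [0.05656154 0.         0.         0.         0.        ] pos [0.52740749 0.026183   1.1178213 ] R [[ 0.007 -1.     0.024]
 [-0.998 -0.008 -0.061]
 [ 0.062 -0.024 -0.998]]
{'t': 0.1, 'qpos': array([-73.79721144,  22.86734414,   2.5816488 ,  88.10739866,
        -1.07167321,  69.15225415,  -2.90379502]), 'joint_vel': array([-0.00747063, -0.07408209, -0.04217974, -0.15418277, -0.02170301,
        0.02752499,  0.07870478]), 'effort': array([ 3.81526814e-03, -4.76262617e+01,  1.37091670e+00, -2.54946256e+01,
        1.22095997e-02,  5.07906923e-03, -1.09997174e-05]), 'tool_pos': array([0.24195035, 0.60265981, 0.23036818]), 'tool_rot': array([[-9.28039214e-01,  3.72482102e-01, -5.48150090e-04],
       [ 3.72482484e-01,  9.28037649e-01, -1.70900677e-03],
       [-1.27870512e-04, -1.79020160e-03, -9.99998389e-01]]), 'ft_force': array([-0.64630658,  0.50316113,  0.2157413 ]), 'torque': array([0.01035178, 0.0157457 , 0.05021528]), 'gripper_force': 0.0, 'opening': 0.9992397554116902}
```

View pics/top0.png

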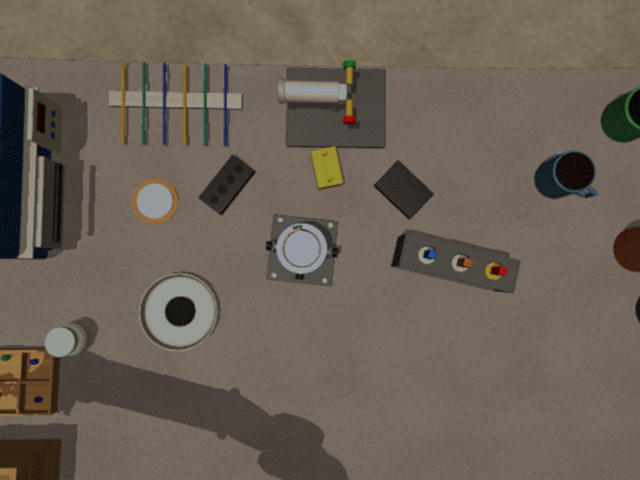

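View pics/scene0.png

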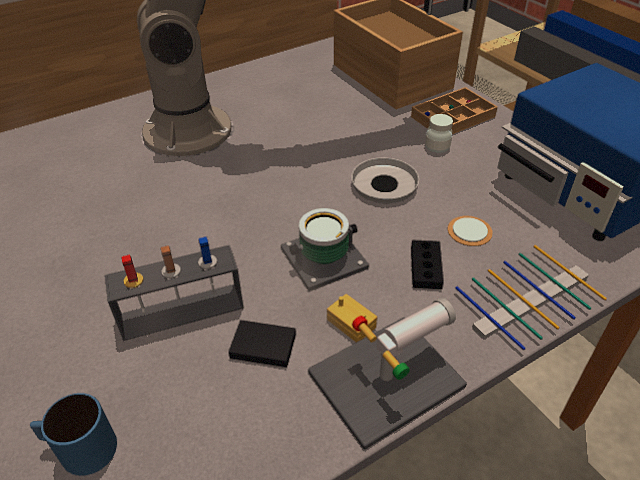

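The top view shows the lamp at (302,248), the rack with red pick at (497,271), and the dish at (180,311). The notch seems to be near (298,228). I'll enlarge the lamp and pick.

```bash
cat > h.py <<'E'
import numpy as np,cv2
from workcell import *
def cam(n):
    m=camera_model(n); K=np.array(m["mtx"],float); D=np.array(m["dist_coeffs"],float)
    R=cv2.Rodrigues(np.array(m["rvec"],float))[0]; t=np.array(m["tvec"],float).ravel(); return K,D,R,t
def ray(n,uv):
    K,D,R,t=cam(n); p=cv2.undistortPoints(np.array(uv,float).reshape(-1,1,2),K,D).reshape(-1,2)
    return -R.T@t, np.c_[p,np.ones(len(p))]@R
def onplane(n,uv,z):
    c,d=ray(n,uv); return c+d*((z-c[2])/d[:,2])[:,None]
def px(n,P):
    K,D,R,t=cam(n); return cv2.projectPoints(np.array(P,float).reshape(-1,3),R,t,K,D)[0].reshape(-1,2)
E
python3 - <<'E'
from h import *
t=np.load("pics/top0c.npy");s=np.load("pics/scene0c.npy")
def c(i,x,y,w,h,f): return cv2.resize(i[y:y+h,x:x+w],None,fx=f,fy=f,interpolation=cv2.INTER_CUBIC)
a=np.hstack([c(t,262,208,80,60,5),c(s,285,200,80,60,5)])
b=np.hstack([c(t,385,225,140,75,400/140)[:214],c(s,100,230,140,75,400/140)[:214]])
cv2.imwrite("pics/crop.png",np.vstack([a,b])[:,:,::-1])
E
```

```text
(no output)
```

View pics/crop.png

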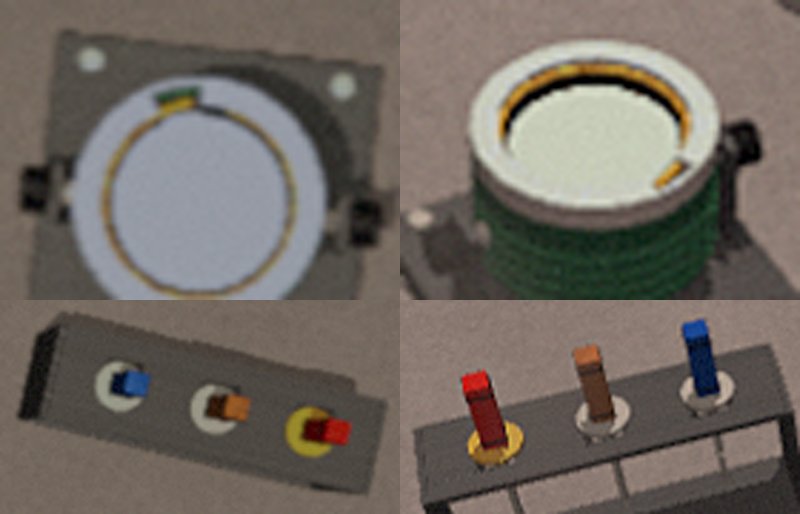

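Top crop: the notch is at about (298,227). The wire end shows yellow in it, and the ring gap lies to its right (clockwise), which fits the lamp frame. Next I'll measure everything numerically.

```bash
python3 - <<'E'
from h import *
t=np.load("pics/top0c.npy");s=np.load("pics/scene0c.npy")
I={"top":t,"scene":s}
H={k:cv2.cvtColor(v,cv2.COLOR_RGB2HSV) for k,v in I.items()}
def cent(n,lo,hi,roi,z,vtop=None):
    x,y,w,h=roi; m=cv2.inRange(H[n],lo,hi); q=np.zeros_like(m); q[y:y+h,x:x+w]=m[y:y+h,x:x+w]
    k,l,st,c=cv2.connectedComponentsWithStats(q); i=1+np.argmax(st[1:,4]); return c[i],st[i,4],onplane(n,c[i],z)[0].round(4)
for nm,lo,hi,rt,rs in(("red",(0,150,150),(8,255,255),(480,255,40,30),(115,250,30,40)),("rake",(5,80,130),(18,255,255),(450,250,30,25),(155,240,30,40)),("blue",(100,120,120),(125,255,255),(415,240,30,25),(190,230,30,40))):
    print(nm,"top",cent("top",lo,hi,rt,.159))
    print(nm,"scene",cent("scene",lo,hi,rs,.159))
# depth-based: top cam world points
c,_=ray("top",[[0,0]]); d=np.load("pics/top0.npy")
v,u=np.mgrid[0:480,0:640]; _,dd=ray("top",np.c_[u.ravel(),v.ravel()]); P=(c+dd*d.reshape(-1,1)).reshape(480,640,3)
def roi(x,y,w,h): return P[y:y+h,x:x+w].reshape(-1,3)
q=roi(380,220,150,80); q=q[abs(q[:,2]-.105)<.008]; r=cv2.minAreaRect((q[:,:2]*1000).astype(np.float32)); print("rack",len(q),q[:,2].mean(),r)
q=roi(262,208,80,80); q=q[abs(q[:,2]-.09)<.005]; (cx,cy),rr=cv2.minEnclosingCircle((q[:,:2]*1000).astype(np.float32)); print("lamp depth",cx,cy,rr,np.median(q[:,2]))
for (x,y,w,h) in [(262,208,80,80)]:
    m=((H["top"][...,2]>120)&(H["top"][...,1]<60)).astype(np.uint8); mm=np.zeros_like(m); mm[y:y+h,x:x+w]=m[y:y+h,x:x+w]
    k,l,st,cc=cv2.connectedComponentsWithStats(mm); i=1+np.argmax(st[1:,4]); ct=max(cv2.findContours((l==i).astype(np.uint8),cv2.RETR_EXTERNAL,cv2.CHAIN_APPROX_NONE)[0],key=len).reshape(-1,2)
    w3=onplane("top",ct,.09)[:,:2]*1000; print("lamp rim",cv2.fitEllipse(w3.astype(np.float32)),cv2.minEnclosingCircle(w3.astype(np.float32)))
m=cv2.inRange(H["scene"],(0,0,130),(180,75,255)); mm=np.zeros_like(m); mm[205:245,295:352]=m[205:245,295:352]
ct=np.vstack(cv2.findContours(mm,cv2.RETR_EXTERNAL,cv2.CHAIN_APPROX_NONE)[0]).reshape(-1,2); w3=onplane("scene",cv2.convexHull(ct).reshape(-1,2),.09)[:,:2]*1000
print("rim scene",cv2.fitEllipse(w3.astype(np.float32)))
for n,r in(("top",(285,220,25,14)),("scene",(410-290+290,0,1,1))):
    if n=="top":
        x,y,w,h=r
        for nm,lo,hi in(("green",(40,50,20),(90,255,140)),("gold",(18,110,60),(35,255,255))):
            m=cv2.inRange(H[n],lo,hi)[y:y+h,x:x+w]; vv,uu=np.nonzero(m); pp=np.c_[uu+x,vv+y]; print(nm,len(pp),pp.mean(0) if len(pp) else 0, onplane(n,pp,.085).mean(0) if len(pp) else 0)
m=cv2.inRange(H["scene"],(15,130,120),(32,255,255)); mm=np.zeros_like(m); mm[228:240,412-290+290-0-0-0-0-0-0-0-0-0-0-0-0-0-0-0-0-0-0-0-0-0-0-0-0-0-0-0-80:345]=m[228:240,332:345]
vv,uu=np.nonzero(mm); print("gold scene",len(vv),uu.mean(),vv.mean(),onplane("scene",[[uu.mean(),vv.mean()]],.085))
q=roi(130,265,95,95); q=q[(q[:,2]>.015)&(q[:,2]<.03)]; print("dish",cv2.minEnclosingCircle((q[:,:2]*1000).astype(np.float32)))
m=((H["top"][...,2]>110)).astype(np.uint8); print(onplane("top",[[180,311]],.003))
E
```

```text
red top (array([502.84848485, 270.63636364]), np.int32(33), array([ 0.5337, -0.3022,  0.159 ]))
red scene (array([125.84, 258.22]), np.int32(50), array([ 0.5357, -0.3038,  0.159 ]))
rake top (array([467.45833333, 262.22916667]), np.int32(48), array([ 0.5476, -0.2416,  0.159 ]))
rake scene (array([164.89361702, 248.34042553]), np.int32(47), array([ 0.5482, -0.243 ,  0.159 ]))
blue top (array([432.3877551 , 253.69387755]), np.int32(49), array([ 0.5618, -0.1813,  0.159 ]))
blue scene (array([202.85, 239.7 ]), np.int32(40), array([ 0.5629, -0.1828,  0.159 ]))
rack 3615 0.10497594161404318 ((547.7941284179688, -242.59075927734375), (215.10116577148438, 62.367919921875), 76.98381805419922)
lamp depth 572.7626953125 45.20753860473633 46.088287353515625 0.08923192479906672
lamp rim ((572.689697265625, 46.169498443603516), (90.4212646484375, 91.86988830566406), 179.64044189453125) ((571.8734741210938, 47.054649353027344), 47.48751449584961)
rim scene ((554.668701171875, 50.054222106933594), (122.63609313964844, 142.21780395507812), 27.123613357543945)
green 8 [296.875 226.375] [0.61302883 0.05447171 0.085     ]
gold 22 [296.90909091 228.81818182] [0.60848732 0.05436178 0.085     ]
gold scene 11 338.27272727272725 234.63636363636363 [[0.60825034 0.05541171 0.085     ]]
dish ((450.68133544921875, 285.4092712402344), 75.4748764038086)
[[0.45091487 0.2840968  0.003     ]]
```

```bash
cat >> h.py <<'E'
from scipy.spatial.transform import Rotation as Ro, Slerp
def down(yaw):  # tool z down, tool y at world angle yaw
    a=np.radians(yaw); y=np.array([np.cos(a),np.sin(a),0]); z=np.array([0,0,-1.]); return np.c_[np.cross(y,z),y,z]
def rows(wps,g,p=None,R=None,step=.06,ang=10):
    """work out tool-axis rows from the measured pose through (x,y,z,yaw) waypoints"""
    s=observe(); p=s["tool_pos"].copy() if p is None else np.array(p); R=s["tool_rot"].copy() if R is None else R; out=[]
    for w in wps:
        T=np.array(w[:3]); D=w[3] if np.ndim(w[3])==2 else down(w[3]); a=np.degrees((Ro.from_matrix(R).inv()*Ro.from_matrix(D)).magnitude())
        n=max(1,int(np.ceil(max(np.linalg.norm(T-p)/step,a/ang)-.02)))
        for i in range(n):
            f=1/(n-i); sh=(R.T@(T-p)*f/.2).round(3); rv=((Ro.from_matrix(R).inv()*Ro.from_matrix(D)).as_rotvec()*f/1.5).round(3)
            out.append([*sh,*rv,g]); p=p+R@(sh*.2); R=R@Ro.from_rotvec(rv*1.5).as_matrix()
    for i in range(0,len(out),8): print("["+",".join("["+",".join(f"{v:g}" for v in r)+"]" for r in out[i:i+8])+"]")
    print("n",len(out),"end",p.round(4)); return p,R
def st():
    s=observe(); y=s["tool_rot"][:,1]; print("t%.2f"%s["t"],s["tool_pos"].round(4),"yaw %.1f"%np.degrees(np.arctan2(y[1],y[0])),"z",s["tool_rot"][:,2].round(3),"f",s["ft_force"].round(2),"op %.3f gf %.1f"%(s["opening"],s["gripper_force"]),"q",s["qpos"].round(0))
E
python3 -c "
from h import *
rows([(.45,.25,.25,72),(.534,-.303,.25,77)],.5)"
```

```text
[[-0.232,-0.178,-0.014,-0,0,-0.006,0.5],[-0.23,-0.181,-0.014,-0,0,-0.007,0.5],[-0.228,-0.183,-0.014,-0,0,-0.006,0.5],[-0.227,-0.185,-0.013,-0,0,-0.007,0.5],[-0.224,-0.187,-0.014,-0,0,-0.006,0.5],[-0.223,-0.189,-0.013,-0.001,0,-0.007,0.5],[-0.221,-0.192,-0.014,-0,0,-0.006,0.5],[-0.125,-0.25,0,-0,0,-0.006,0.5]]
[[-0.123,-0.251,0,-0,0,-0.006,0.5],[-0.121,-0.252,0,-0,0,-0.006,0.5],[-0.119,-0.253,0,-0,0,-0.006,0.5],[-0.116,-0.254,0,-0,0,-0.006,0.5],[-0.114,-0.256,0,-0,0,-0.006,0.5],[-0.112,-0.257,0,-0,0,-0.006,0.5],[-0.109,-0.257,0,-0,0,-0.005,0.5],[-0.108,-0.258,0,-0,0,-0.006,0.5]]
[[-0.105,-0.26,0.001,-0,0,-0.005,0.5]]
n 17 end [ 0.534  -0.3031  0.25  ]
```

>>> servo_tool(plan=[[-0.232,-0.178,-0.014,0,0,-0.006,0.5],[-0.23,-0.181,-0.014,0,0,-0.007,0.5],[-0.228,-0.183,-0.014,0,0,-0.006,0.5],[-0.227,-0.185,-0.013,0,0,-0.007,0.5],[-0.224,-0.187,-0.014,0,0,-0.006,0.5],[-0.223,-0.189,-0.013,-0.001,0,-0.007,0.5],[-0.221,-0.192,-0.014,0,0,-0.006,0.5],[-0.125,-0.25,0,0,0,-0.006,0.5]], squeeze=60)

```text
t: 1.1
tool_pos: [0.4599, 0.1932, 0.2504]
tool_rot: [[-0.953, 0.301, 0.002], [0.301, 0.953, 0.001], [-0.001, 0.002, -1.0]]
ft_force: [0.7, -0.2, 0.9]
opening: 0.5
gripper_force: 0.0
```

>>> servo_tool(plan=[[-0.123,-0.251,0,0,0,-0.006,0.5],[-0.121,-0.252,0,0,0,-0.006,0.5],[-0.119,-0.253,0,0,0,-0.006,0.5],[-0.116,-0.254,0,0,0,-0.006,0.5],[-0.114,-0.256,0,0,0,-0.006,0.5],[-0.112,-0.257,0,0,0,-0.006,0.5],[-0.109,-0.257,0,0,0,-0.005,0.5],[-0.108,-0.258,0,0,0,-0.006,0.5]])

```text
t: 2.1
tool_pos: [0.5258, -0.2484, 0.2495]
tool_rot: [[-0.973, 0.232, 0.0], [0.232, 0.973, 0.002], [0.0, 0.002, -1.0]]
ft_force: [0.8, 0.4, -0.4]
opening: 0.504
gripper_force: 0.0
```

```bash
python3 -c "
from h import *
st();rows([(.534,-.303,.25,77),(.534,-.303,.118,77)],.5,step=.05)"
```

```text
t2.10 [ 0.5258 -0.2484  0.2495] yaw 76.6 z [ 0.     0.002 -1.   ] f [ 0.85  0.44 -0.43] op 0.504 gf 0.0 q [ -7.  18.  36.  97. -11.  69. 108.]
[[-0.052,-0.128,-0.002,0.001,-0,-0.002,0.5],[-0.051,-0.128,-0.001,0,-0,-0.003,0.5],[0,-0,0.22,0,-0,0,0.5],[0,-0,0.22,0,-0,0,0.5],[0,-0,0.22,0,-0,0,0.5]]
n 5 end [ 0.5341 -0.3029  0.118 ]
```

>>> servo_tool(plan=[[-0.052,-0.128,-0.002,0.001,0,-0.002,0.5],[-0.051,-0.12,-0.001,0,0,-0.003,0.5],[0,0,0.22,0,0,0,0.5],[0,0,0.22,0,0,0,0.5],[0,0,0.22,0,0,0,0.5],[0,0,0,0,0,0,0.5]])

```text
t: 2.85
tool_pos: [0.5319, -0.2988, 0.1151]
tool_rot: [[-0.974, 0.226, -0.007], [0.226, 0.974, 0.003], [0.007, 0.001, -1.0]]
ft_force: [0.1, 0.6, -0.5]
opening: 0.5
gripper_force: 0.0
```

```bash
python3 -c "
from h import *
st();rows([(.534,-.303,.118,77)],.5,step=.05)"
```

```text
t2.85 [ 0.5319 -0.2988  0.1151] yaw 77.0 z [-0.007  0.003 -1.   ] f [ 0.08  0.56 -0.54] op 0.500 gf 0.0 q [  1.  29.  33. 101. -18.  56. 118.]
[[-0.015,-0.018,-0.015,0.001,-0.005,-0,0.5]]
n 1 end [ 0.5341 -0.303   0.1181]
```

>>> servo_tool(plan=[[-0.012,-0.018,-0.01,0,-0.003,0,0.5],[0,0,0,0,0,0,0.5],[0,0,0,0,0,0,0],[0,0,0,0,0,0,0],[0,0,0,0,0,0,0],[0,0,0,0,0,0,0]])

```text
t: 3.6
tool_pos: [0.5365, -0.3043, 0.1214]
tool_rot: [[-0.974, 0.225, 0.006], [0.225, 0.974, -0.001], [-0.006, 0.0, -1.0]]
ft_force: [-1.6, 0.5, 5.6]
opening: 0.158
gripper_force: 58.6
```

```bash
python3 -c "
from h import *
st()"
```

```text
t3.60 [ 0.5365 -0.3043  0.1214] yaw 77.0 z [ 0.006 -0.001 -1.   ] f [-1.61  0.54  5.61] op 0.158 gf 58.6 q [  1.  29.  33. 100. -18.  56. 118.]
```

>>> servo_tool(plan=[[0,0,-0.1,0,0,0,0],[0,0,-0.2,0,0,0,0],[0,0,-0.2,0,0,0,0],[0,0,-0.1,0,0,0,0],[0,0,0,0,0,0,0],[0,0,0,0,0,0,0]])

```text
t: 4.35
tool_pos: [0.5348, -0.3035, 0.2395]
tool_rot: [[-0.974, 0.225, 0.003], [0.225, 0.974, -0.0], [-0.003, 0.001, -1.0]]
ft_force: [-0.6, -0.0, -1.0]
opening: 0.156
gripper_force: 58.3
```

```bash
python3 - <<'E'
from h import *
st(); s,_=capture("scene"); 
p=observe()["tool_pos"]; o=p+[0,0,-.0164]
u,v=px("scene",[o])[0].astype(int); print(u,v,px("scene",[o-[0,0,.07]]))
x0,y0=max(0,u-50),v-45
cv2.imwrite("pics/lift.png",cv2.resize(s[y0:y0+130,x0:x0+110],None,fx=4.5,fy=4.5,interpolation=cv2.INTER_CUBIC)[:,:,::-1]); print(x0,y0)
E
```

```text
t4.35 [ 0.5348 -0.3035  0.2395] yaw 77.0 z [ 0.003 -0.    -1.   ] f [-0.62 -0.   -1.02] op 0.156 gf 58.3 q [ -1.  22.  36.  93. -14.  69. 115.]
115 228 [[126.81681696 260.5406375 ]]
65 183
```

View pics/lift.png

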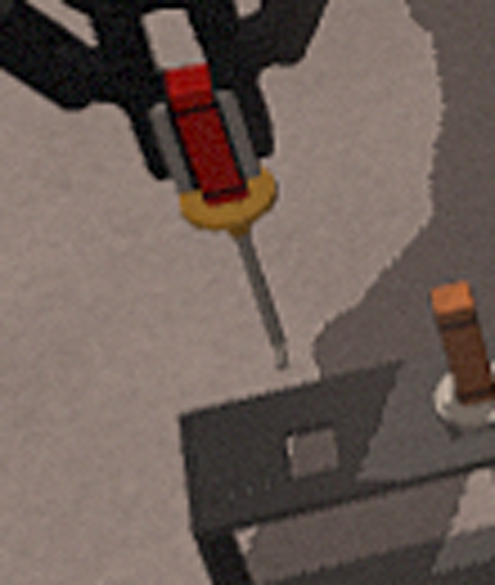

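The pick hangs clean from the gripper, with the toe at crop (282,360) looking bright and facing the camera. The empty slot is centred at crop (314,452). The slot's offset gives the x direction.

```bash
python3 - <<'E'
from h import *
print(onplane("scene",[[65+314/4.5,183+452/4.5]],.105))
t,d=capture("top"); cv2.imwrite("pics/top1.png",t[:,:,::-1])
p=observe()["tool_pos"]; a=np.radians(77-90); X=np.array([np.cos(a),np.sin(a),0])
for L in(.07,.078):
    b=p+[0,0,-.0164-L]; print(L,[ (px("scene",[b+k*X])[0]-[65,183])*4.5 for k in(-.011,0,.011)])
E
```

```text
[[ 0.54179959 -0.30395827  0.105     ]]
0.07 [array([274.91040336, 328.48776801]), array([278.13423495, 349.07798714]), array([281.40683422, 369.99996376])]
0.078 [array([280.20597252, 344.1094339 ]), array([283.45059053, 364.70338865]), array([286.74403887, 385.62738141])]
```

Slot middle lies toward +x of the pick axis, so the toe points at world −13°. The sole is about 70–73 mm down. I'll raise it, go over the lamp rim well away from the notch, and feel the rim.

```bash
python3 -c "
from h import *
rows([(.535,-.303,.28,77),(.5812,.0055,.275,102),(.5812,.0055,.195,102)],0,step=.055)"
```

```text
[[-0.002,0.003,-0.205,0,0.001,-0,0],[0.02,0.259,0.004,0,0,-0.049,0],[0.001,0.26,0.004,0,0,-0.048,0],[-0.017,0.259,0.004,0,0,-0.049,0],[-0.036,0.257,0.005,0,0,-0.048,0],[-0.055,0.254,0.004,0,0,-0.049,0],[-0.073,0.25,0.005,0,0.001,-0.048,0],[-0,-0,0.2,0,-0,-0,0]]
[[-0,-0,0.2,0,-0,-0,0]]
n 9 end [0.5811 0.0055 0.1949]
```

>>> servo_tool(plan=[[-0.002,0.003,-0.205,0,0.001,0,0],[0.02,0.259,0.004,0,0,-0.049,0],[0.001,0.26,0.004,0,0,-0.048,0],[-0.017,0.259,0.004,0,0,-0.049,0],[-0.036,0.257,0.005,0,0,-0.048,0],[-0.055,0.254,0.004,0,0,-0.049,0],[-0.073,0.25,0.005,0,0.001,-0.048,0],[0,0,0.1,0,0,0,0]])

```text
t: 5.45
tool_pos: [0.583, 0.0118, 0.2556]
tool_rot: [[-0.976, -0.218, 0.003], [-0.218, 0.976, 0.002], [-0.003, 0.002, -1.0]]
ft_force: [0.1, -0.5, -1.2]
opening: 0.153
gripper_force: 58.6
```

>>> servo_tool(plan=[[0,0,0.15,0,0,0,0],[0,0,0.1,0,0,0,0],[0,0,0,0,0,0,0],[0,0,0,0,0,0,0]])

```text
t: 5.95
tool_pos: [0.5823, 0.0047, 0.2064]
tool_rot: [[-0.978, -0.208, 0.002], [-0.208, 0.978, -0.001], [-0.002, -0.001, -1.0]]
ft_force: [-0.2, 0.9, -1.1]
opening: 0.156
gripper_force: 58.6
```

```bash
python3 - <<'E'
from h import *
st(); rows([(.5812,.0055,.195,102)],0)
s,_=capture("scene"); np.save("pics/hov.npy",s); x0,y0=260,130
cv2.imwrite("pics/hov.png",cv2.resize(s[y0:y0+120,x0:x0+120],None,fx=5,fy=5,interpolation=cv2.INTER_CUBIC)[:,:,::-1])
p=observe()["tool_pos"]
print((px("scene",[p+[0,0,-.0164],p+[0,0,-.0864]])-[x0,y0])*5)
E
```

```text
t5.95 [0.5823 0.0047 0.2064] yaw 102.0 z [ 0.002 -0.001 -1.   ] f [-0.18  0.91 -1.13] op 0.156 gf 58.6 q [-25.  18.  25. 100.  -8.  63. 105.]
[[0.005,0.005,0.057,-0.001,0.001,-0,0]]
n 1 end [0.5812 0.0055 0.195 ]
[[229.64723459 309.69344909]
 [234.91076465 462.28572572]]
```

View pics/hov.png

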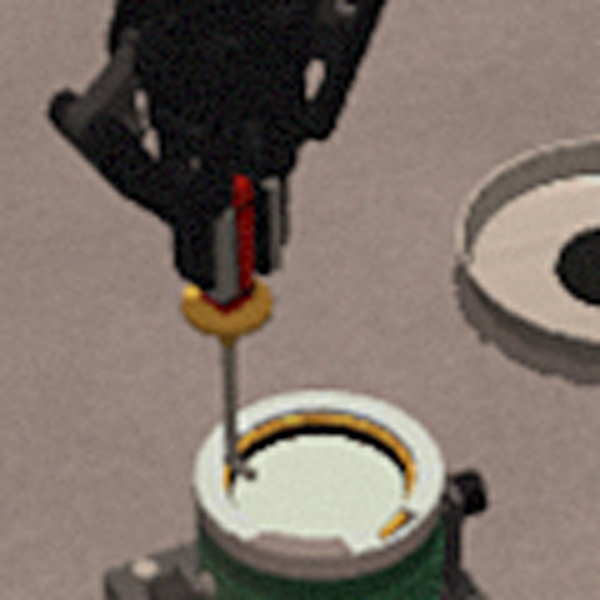

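>>> servo_tool(plan=[[0.003,0.003,0.08,0,0,0,0],[0,0,0.017,0,0,0,0],[0,0,0,0,0,0,0],[0,0,0,0,0,0,0]])

```text
t: 6.5
tool_pos: [0.5815, 0.0053, 0.1869]
tool_rot: [[-0.978, -0.208, 0.002], [-0.208, 0.978, -0.001], [-0.002, -0.001, -1.0]]
ft_force: [-1.0, -0.8, -0.3]
opening: 0.152
gripper_force: 58.6
```

>>> servo_tool(plan=[[0,0,0.005,0,0,0,0],[0,0,0.005,0,0,0,0],[0,0,0.005,0,0,0,0],[0,0,0,0,0,0,0]])

```text
t: 7.0
tool_pos: [0.5812, 0.0053, 0.1836]
tool_rot: [[-0.978, -0.208, 0.001], [-0.208, 0.978, -0.001], [-0.001, -0.001, -1.0]]
ft_force: [-0.2, 0.2, -1.0]
opening: 0.156
gripper_force: 58.6
```

>>> servo_tool(plan=[[0,0,0.005,0,0,0,0],[0,0,0.005,0,0,0,0],[0,0,0,0,0,0,0]])

```text
t: 7.38
tool_pos: [0.5812, 0.0053, 0.1815]
tool_rot: [[-0.978, -0.208, 0.001], [-0.208, 0.978, -0.001], [-0.001, -0.001, -1.0]]
ft_force: [0.4, -0.8, -1.4]
opening: 0.151
gripper_force: 58.6
```

>>> servo_tool(plan=[[0,0,0.005,0,0,0,0],[0,0,0.005,0,0,0,0],[0,0,0,0,0,0,0]])

```text
t: 7.75
tool_pos: [0.5812, 0.0053, 0.1795]
tool_rot: [[-0.978, -0.208, 0.001], [-0.208, 0.978, -0.001], [-0.001, -0.001, -1.0]]
ft_force: [-0.0, -0.2, -0.2]
opening: 0.156
gripper_force: 58.6
```

>>> servo_tool(plan=[[0,0,0.005,0,0,0,0],[0,0,0.005,0,0,0,0],[0,0,0,0,0,0,0]])

```text
t: 8.12
tool_pos: [0.5815, 0.0051, 0.1779]
tool_rot: [[-0.978, -0.208, 0.002], [-0.208, 0.978, -0.001], [-0.002, -0.001, -1.0]]
ft_force: [0.3, -0.6, 1.7]
opening: 0.151
gripper_force: 58.9
```

>>> servo_tool(plan=[[0,0,0.005,0,0,0,0],[0,0,0,0,0,0,0]])

```text
t: 8.38
tool_pos: [0.5818, 0.0051, 0.1779]
tool_rot: [[-0.978, -0.208, 0.003], [-0.208, 0.978, -0.001], [-0.003, -0.001, -1.0]]
ft_force: [-1.2, -0.6, 6.4]
opening: 0.154
gripper_force: 59.7
```

Rim contact is at TCP z = 0.178, so the sole target of 0.5 mm above the glass is TCP 0.1675.

```bash
python3 -c "
from h import *
s=observe()
rows([(.5815,.0053,.19,102),(.5931,.0507,.19,104),(.5931,.0507,.171,104)],0,p=[.5815,.0053,.1765],step=.025,ang=5)"
```

```text
[[-0,-0,-0.067,-0.001,0.002,-0,0],[-0.052,0.105,-0,0,-0,-0.012,0],[-0.054,0.104,-0,0,-0,-0.011,0],[0,-0,0.095,0,-0,-0,0]]
n 4 end [0.5931 0.0507 0.1709]
```

>>> servo_tool(plan=[[0,0,-0.067,0,0.001,0,0],[-0.052,0.105,0,0,0,-0.012,0],[-0.054,0.104,0,0,0,-0.011,0],[0,0,0,0,0,0,0],[0,0,0,0,0,0,0]])

```text
t: 9.0
tool_pos: [0.5926, 0.0509, 0.1895]
tool_rot: [[-0.97, -0.242, -0.001], [-0.242, 0.97, -0.002], [0.001, -0.002, -1.0]]
ft_force: [-1.1, -0.4, -1.2]
opening: 0.149
gripper_force: 58.7
```

```bash
python3 - <<'E'
from h import *
st(); rows([(.5931,.0507,.171,104)],0,step=.01)
s,_=capture("scene"); np.save("pics/hov2.npy",s); x0,y0=280,150
cv2.imwrite("pics/hov2.png",cv2.resize(s[y0:y0+100,x0:x0+80],None,fx=6,fy=6,interpolation=cv2.INTER_CUBIC)[:,:,::-1])
p=observe()["tool_pos"]
print((px("scene",[p+[0,0,-.018],p+[0,0,-.0879]])-[x0,y0])*6)
E
```

```text
t9.00 [0.5926 0.0509 0.1895] yaw 104.0 z [-0.001 -0.002 -1.   ] f [-1.09 -0.44 -1.23] op 0.149 gf 58.7 q [-27.  21.  23.  99.  -9.  62. 103.]
[[-0.001,-0.001,0.046,-0.001,-0,0,0],[-0.001,-0,0.046,-0,-0.001,0,0]]
n 2 end [0.593  0.0508 0.1711]
[[308.32496194 266.80337307]
 [307.60408845 444.93693154]]
```

View pics/hov2.png

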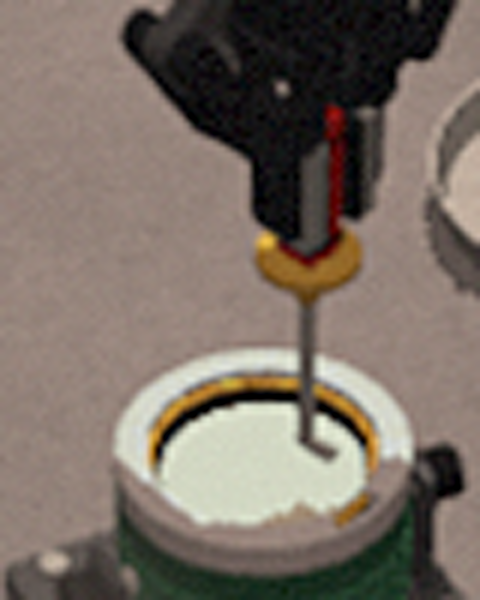

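The shank foot at (307,440) matches the prediction, and the toe points at the wire end at (353,508). I'll lower it.

>>> servo_tool(plan=[[-0.001,-0.001,0.046,0,0,0,0],[-0.001,0,0.045,0,0,0,0],[0,0,0,0,0,0,0],[0,0,0,0,0,0,0]])

```text
t: 9.55
tool_pos: [0.5934, 0.0504, 0.1717]
tool_rot: [[-0.97, -0.241, 0.0], [-0.241, 0.97, -0.001], [0.0, -0.001, -1.0]]
ft_force: [-0.1, 0.0, -0.5]
opening: 0.154
gripper_force: 58.7
```

```bash
python3 -c "
from h import *
st(); rows([(.5931,.0507,.1675,104)],0,step=.01)"
```

```text
t9.55 [0.5934 0.0504 0.1717] yaw 104.0 z [ 0.    -0.001 -1.   ] f [-0.07  0.04 -0.47] op 0.154 gf 58.7 q [-27.  22.  23. 100.  -9.  60. 103.]
[[0.001,0.002,0.021,-0.001,-0,-0.001,0]]
n 1 end [0.5931 0.0508 0.1675]
```

>>> servo_tool(plan=[[0.001,0.002,0.01,0,0,0,0],[0,0,0.009,0,0,0,0],[0,0,0,0,0,0,0],[0,0,0,0,0,0,0]])

```text
t: 10.05
tool_pos: [0.5931, 0.0509, 0.1681]
tool_rot: [[-0.97, -0.241, 0.0], [-0.241, 0.97, -0.001], [0.0, -0.001, -1.0]]
ft_force: [-0.3, 0.2, -0.1]
opening: 0.154
gripper_force: 58.7
```

>>> servo_tool(plan=[[0,0,0.002,0,0,0,0],[0,0,0,0,0,0,0],[0,0,0,0,0,0,0]])

```text
t: 10.42
tool_pos: [0.5931, 0.0509, 0.1676]
tool_rot: [[-0.97, -0.241, 0.0], [-0.241, 0.97, -0.001], [0.0, -0.001, -1.0]]
ft_force: [-0.4, -0.8, -0.5]
opening: 0.157
gripper_force: 58.7
```

>>> servo_tool(plan=[[-0.011,0,0.0005,0,0,0,0],[-0.011,0,0,0,0,0,0],[-0.011,0,0,0,0,0,0],[0,0,0,0,0,0,0],[0,0,0,0,0,0,0]])

```text
t: 11.05
tool_pos: [0.5995, 0.0525, 0.1675]
tool_rot: [[-0.97, -0.241, 0.0], [-0.241, 0.97, -0.001], [0.0, -0.001, -1.0]]
ft_force: [0.4, -0.4, -1.2]
opening: 0.152
gripper_force: 58.7
```

>>> servo_tool(plan=[[-0.005,0,0,0,0,0,0],[-0.005,0,0,0,0,0,0],[0,0,0,0,0,0,0]])

```text
t: 11.42
tool_pos: [0.6015, 0.0531, 0.1675]
tool_rot: [[-0.97, -0.241, 0.0], [-0.241, 0.97, -0.001], [0.0, -0.001, -1.0]]
ft_force: [0.2, 0.6, -1.2]
opening: 0.155
gripper_force: 58.7
```

```bash
python3 - <<'E'
from h import *
st(); 
s,_=capture("scene"); x0,y0=290,195
cv2.imwrite("pics/in.png",cv2.resize(s[y0:y0+55,x0:x0+70],None,fx=8,fy=8,interpolation=cv2.INTER_CUBIC)[:,:,::-1])
E
```

```text
t11.43 [0.6015 0.0531 0.1675] yaw 104.0 z [ 0.    -0.001 -1.   ] f [ 0.19  0.63 -1.16] op 0.155 gf 58.7 q [-27.  23.  23.  99. -10.  60. 103.]
```

View pics/in.png

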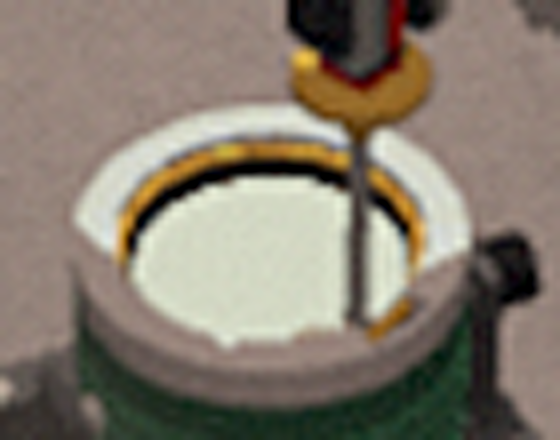

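The toe is under the wire with no contact force. I'll lift gently.

>>> servo_tool(plan=[[0,0,-0.005,0,0,0,0],[0,0,-0.005,0,0,0,0],[0,0,0,0,0,0,0]])

```text
t: 11.85
tool_pos: [0.6014, 0.0529, 0.1695]
tool_rot: [[-0.97, -0.241, 0.0], [-0.241, 0.97, -0.001], [0.0, -0.001, -1.0]]
ft_force: [-0.2, -0.8, -1.1]
opening: 0.158
gripper_force: 58.6
```

>>> servo_tool(plan=[[0,0,-0.007,0,0,0,0],[0,0,-0.007,0,0,0,0],[0,0,0,0,0,0,0]])

```text
t: 12.22
tool_pos: [0.601, 0.0526, 0.172]
tool_rot: [[-0.97, -0.241, -0.001], [-0.241, 0.97, -0.002], [0.001, -0.002, -1.0]]
ft_force: [0.7, -1.0, -3.5]
opening: 0.156
gripper_force: 58.6
```

>>> servo_tool(plan=[[0,0,-0.007,0,0,0,0],[0,0,-0.007,0,0,0,0],[0,0,0,0,0,0,0]])

```text
t: 12.6
tool_pos: [0.602, 0.0536, 0.1759]
tool_rot: [[-0.97, -0.242, 0.002], [-0.242, 0.97, -0.0], [-0.002, -0.001, -1.0]]
ft_force: [-0.2, -0.2, -0.9]
opening: 0.155
gripper_force: 59.1
```

>>> servo_tool(plan=[[0,0,-0.007,0,0,0,0],[0,0,-0.007,0,0,0,0],[0,0,0,0,0,0,0]])

```text
t: 12.98
tool_pos: [0.6016, 0.053, 0.1783]
tool_rot: [[-0.97, -0.241, 0.001], [-0.241, 0.97, -0.001], [-0.0, -0.001, -1.0]]
ft_force: [-0.1, -0.1, -0.4]
opening: 0.154
gripper_force: 59.1
```

```bash
python3 - <<'E'
from h import *
s,_=capture("scene"); x0,y0=290,195
t,_=capture("top")
a=cv2.resize(s[y0:y0+55,x0:x0+70],None,fx=8,fy=8,interpolation=cv2.INTER_CUBIC); 
cv2.imwrite("pics/up.png",a[:,:,::-1])
E
```

```text
(no output)
```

View pics/up.png

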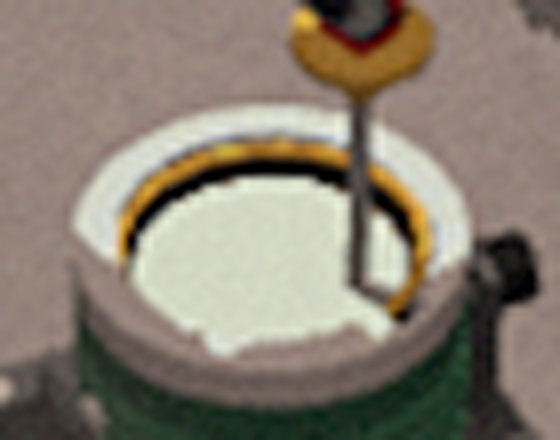

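The wire end sits on the toe, out of the groove (end at (398,305)). I'll raise it on to 15 mm or so, then let it down onto the rim and withdraw the toe inward.

>>> servo_tool(plan=[[0,0,-0.01,0,0,0,0],[0,0,-0.01,0,0,0,0],[0,0,-0.008,0,0,0,0],[0,0,0,0,0,0,0],[0,0,0,0,0,0,0]])

```text
t: 13.7
tool_pos: [0.6014, 0.0531, 0.1835]
tool_rot: [[-0.97, -0.241, 0.0], [-0.241, 0.97, -0.001], [0.0, -0.001, -1.0]]
ft_force: [0.7, 1.0, -0.4]
opening: 0.153
gripper_force: 59.1
```

```bash
python3 - <<'E'
from h import *
st(); s,_=capture("scene"); np.save("pics/up2.npy",s)
H=cv2.cvtColor(s,cv2.COLOR_RGB2HSV); m=cv2.inRange(H[225:245,325:352],(15,120,80),(35,255,255))
for i,r in enumerate(m): print(225+i,"".join("#" if v else "." for v in r))
E
```

```text
t13.70 [0.6014 0.0531 0.1835] yaw 104.0 z [ 0.    -0.001 -1.   ] f [ 0.68  1.   -0.4 ] op 0.153 gf 59.1 q [-27.  22.  23.  98.  -9.  62. 103.]
225 .................##........
226 .................##........
227 .................#.........
228 ................##.........
229 ................##.........
230 ................##.........
231 ...............##..........
232 ..............##...........
233 ..............##...........
234 ...........................
235 ...........................
236 ...........................
237 ...........................
238 ...........................
239 ...........................
240 ...........................
241 ...........................
242 ...........................
243 ...........................
244 ...........................
```

```bash
python3 - <<'E'
from h import *
C=np.array([.5727,.0456])
for r,a,z in((37,9,.085),(42,9,.0945),(42,6,.0945),(40,9,.1006),(37,9,.1006),(42,9,.1006),(40,9,.0955)):
    A=np.radians(a); P=np.r_[C+r/1e3*np.array([np.cos(A),np.sin(A)]),z]; print(r,a,z,px("scene",[P])[0].round(1))
E
```

```text
37 9 0.085 [336.7 235.8]
42 9 0.0945 [338.6 233.4]
42 6 0.0945 [337.7 233.9]
40 9 0.1006 [337.9 230.3]
37 9 0.1006 [336.8 229.5]
42 9 0.1006 [338.7 230.9]
40 9 0.0955 [337.9 232.4]
```

The end's pixel position matches the rest position over the rim (radius 42, about 4.5 mm up), and the toe carries no load. I'll withdraw inward and then up.

>>> servo_tool(plan=[[0.02,0,0,0,0,0,0],[0.02,0,0,0,0,0,0],[0.01,0,0,0,0,0,0],[0,0,0,0,0,0,0],[0,0,-0.1,0,0,0,0],[0,0,-0.2,0,0,0,0],[0,0,-0.2,0,0,0,0]])

```text
t: 14.62
tool_pos: [0.5916, 0.0507, 0.2845]
tool_rot: [[-0.97, -0.241, -0.0], [-0.241, 0.97, -0.001], [0.001, -0.001, -1.0]]
ft_force: [0.3, -0.2, -0.2]
opening: 0.157
gripper_force: 59.1
```

```bash
python3 - <<'E'
from h import *
st(); s,_=capture("scene"); np.save("pics/up3.npy",s)
H=cv2.cvtColor(s,cv2.COLOR_RGB2HSV); m=cv2.inRange(H[225:240,325:352],(15,120,80),(35,255,255))
for i,r in enumerate(m): print(225+i,"".join("#" if v else "." for v in r))
rows([(.54,-.15,.285,90),(.5355,-.304,.285,77)],0,step=.058)
E
```

```text
t14.62 [0.5916 0.0507 0.2845] yaw 104.0 z [-0.    -0.001 -1.   ] f [ 0.31 -0.24 -0.18] op 0.157 gf 59.1 q [-28.  16.  24.  92.  -7.  73. 101.]
225 .................##........
226 .................##........
227 ................###........
228 ................##.........
229 ................##.........
230 ................##.........
231 ...............##..........
232 ..............##...........
233 ..............##...........
234 ...........................
235 ...........................
236 ...........................
237 ...........................
238 ...........................
239 ...........................
[[0.127,-0.227,0.006,-0,0.002,0.041,0],[0.113,-0.234,0.007,-0,0.002,0.04,0],[0.098,-0.241,0.007,-0,0.001,0.041,0],[0.084,-0.247,0.007,-0,0.002,0.04,0],[0.008,-0.257,0,-0,-0,0.051,0],[-0.012,-0.256,0,-0,-0,0.05,0],[-0.031,-0.255,0,-0,-0,0.051,0]]
n 7 end [ 0.5354 -0.3041  0.2851]
```

>>> servo_tool(plan=[[0.127,-0.227,0.006,0,0.002,0.041,0],[0.113,-0.234,0.007,0,0.002,0.04,0],[0.098,-0.241,0.007,0,0.001,0.041,0],[0.084,-0.247,0.007,0,0.002,0.04,0],[0.008,-0.257,0,0,0,0.051,0],[-0.012,-0.256,0,0,0,0.05,0],[-0.031,-0.255,0,0,0,0.051,0],[0,0,0.05,0,0,0,0]])

```text
t: 15.68
tool_pos: [0.5304, -0.3103, 0.2699]
tool_rot: [[-0.972, 0.234, -0.009], [0.234, 0.972, -0.007], [0.008, -0.009, -1.0]]
ft_force: [-0.6, 0.2, -1.5]
opening: 0.149
gripper_force: 59.1
```

>>> servo_tool(plan=[[0,0,0.1,0,0,0,0],[0,0,0.1,0,0,0,0],[0,0,0,0,0,0,0],[0,0,0,0,0,0,0]])

```text
t: 16.18
tool_pos: [0.5325, -0.3039, 0.2298]
tool_rot: [[-0.974, 0.224, -0.009], [0.224, 0.975, -0.003], [0.008, -0.005, -1.0]]
ft_force: [0.2, -0.0, 0.1]
opening: 0.153
gripper_force: 59.2
```

```bash
python3 - <<'E'
from h import *
st(); rows([(.5355,-.3038,.215,77)],0,step=.058)
s,_=capture("scene"); np.save("pics/rh.npy",s)
t,_=capture("top"); np.save("pics/toplamp.npy",t)
# shank columns below guard in scene
p=observe()["tool_pos"]; print(px("scene",[p-[0,0,.018],p-[0,0,.04],p-[0,0,.0879],[.534+.003,-.303-.0007,.105]]).round(1))
g=cv2.cvtColor(s,cv2.COLOR_RGB2GRAY)
u,v=px("scene",[p-[0,0,.05]])[0].round().astype(int); print(u,v,g[v-2:v+3,u-10:u+11])
# lamp ring in top view
H=cv2.cvtColor(t,cv2.COLOR_RGB2HSV); m=cv2.inRange(H[216:252,270:336],(15,90,70),(36,255,255))
for i,r in enumerate(m): print(216+i,"".join("#" if v else "." for v in r))
E
```

```text
t16.18 [ 0.5325 -0.3039  0.2298] yaw 77.0 z [-0.009 -0.003 -1.   ] f [ 0.25 -0.01  0.1 ] op 0.153 gf 59.2 q [ -2.  23.  37.  94. -14.  68. 115.]
[[-0.015,0.004,0.074,-0.003,-0.006,0,0]]
n 1 end [ 0.5354 -0.3039  0.2149]
[[116.5 232.7]
 [120.  243.1]
 [127.3 264.4]
 [133.9 281.6]]
122 248 [[128 129 126 129 128 135 139 140  92  74  67  73 137 132 132 129 126 128
  131 132 130]
 [129 133 130 131 129 129 134 133  92  73  62  64 129 133 127 131 128 128
  131 131 128]
 [132 132 133 130 130 133 134 134 121  71  81  60 101 136 131 129 129 132
  129 125 131]
 [127 127 133 136 135 136 124 130 135  88  73  68  80 138 132 135 129 134
  130 124 129]
 [131 131 135 137 137 130 126 135 138  90  76  70  68 142 140 134 133 130
  127 126 128]]
216 ..................................................................
217 ..................................................................
218 ..................................................................
219 ..................................................................
220 ..................................................................
221 ......
[... 1490 characters left out ...]
........##...................................................
243 .............##...................................................
244 .............##...................................................
245 .............##...................................................
246 .............#....................................................
247 .............#....................................................
248 .............#....................................................
249 .............#....................................................
250 .............#....................................................
251 .............##...................................................
```

>>> servo_tool(plan=[[0,0,0.1,0,0,0,0],[0,0,0,0,0,0,0],[0,0,0,0,0,0,0],[0,0,0,0,0,0,0]])

```text
t: 16.77
tool_pos: [0.5321, -0.3047, 0.2101]
tool_rot: [[-0.974, 0.225, -0.009], [0.225, 0.974, -0.003], [0.008, -0.005, -1.0]]
ft_force: [-0.7, -0.6, -1.3]
opening: 0.153
gripper_force: 59.1
```

```bash
python3 - <<'E'
from h import *
st(); rows([(.5353,-.3038,.21,77),(.5353,-.3038,.127,77)],0,step=.03)
for r,a,z in((42,9,.0945),(42,6,.0945),(42,12,.0945),(42,3,.0945),(44,6,.0945)):
    A=np.radians(a); P=np.r_[np.array([.5727,.0456])+r/1e3*np.array([np.cos(A),np.sin(A)]),z]; print(r,a,px("top",[P])[0].round(1))
t=np.load("pics/toplamp.npy"); H=cv2.cvtColor(t,cv2.COLOR_RGB2HSV)
q=[(297.5,226),(296,227),(294.5,228),(293.5,229),(292,230),(291,231),(290,232),(289,233)]
print((onplane("top",q,.093)[:,:2]*1000-[572.7,45.6]).round(1))
E
```

```text
t16.77 [ 0.5321 -0.3047  0.2101] yaw 77.0 z [-0.009 -0.003 -1.   ] f [-0.67 -0.56 -1.34] op 0.153 gf 59.1 q [ -2.  24.  37.  95. -15.  66. 116.]
[[-0.015,0.008,0,-0.003,-0.005,-0,0],[0,0,0.138,-0,-0,-0,0],[0,0,0.139,-0,-0,-0,0],[0,0,0.138,-0,-0,-0,0]]
n 4 end [ 0.5354 -0.3038  0.1271]
42 9 [298.  225.3]
42 6 [299.2 225.2]
42 12 [296.8 225.5]
42 3 [300.4 225.1]
44 6 [299.1 224.1]
[[40.4  7.5]
 [38.5 10.2]
 [36.6 13. ]
 [34.8 14.8]
 [32.9 17.5]
 [31.  19.4]
 [29.2 21.2]
 [27.3 23. ]]
```

>>> servo_tool(plan=[[-0.015,0.006,0,-0.003,-0.005,0,0],[0,0,0,0,0,0,0],[0,0,0,0,0,0,0],[0,0,0.1,0,0,0,0],[0,0,0.1,0,0,0,0],[0,0,0,0,0,0,0],[0,0,0,0,0,0,0]])

```text
t: 17.65
tool_pos: [0.5349, -0.3041, 0.1694]
tool_rot: [[-0.974, 0.225, -0.002], [0.225, 0.974, -0.0], [0.001, -0.001, -1.0]]
ft_force: [0.6, -0.2, -1.0]
opening: 0.152
gripper_force: 59.1
```

```bash
python3 - <<'E'
from h import *
st(); rows([(.5353,-.3038,.127,77)],0,step=.03)
E
```

```text
t17.65 [ 0.5349 -0.3041  0.1694] yaw 77.0 z [-0.002 -0.    -1.   ] f [ 0.59 -0.17 -0.99] op 0.152 gf 59.1 q [ -1.  26.  35.  98. -17.  62. 117.]
[[-0.001,0.001,0.106,-0,-0,-0,0],[-0.001,0.001,0.106,-0,-0.001,-0,0]]
n 2 end [ 0.5354 -0.3038  0.127 ]
```

No contact force; toe passed through the slot. I'll lower it the rest of the way.

>>> servo_tool(plan=[[-0.001,0.001,0.1,0,0,0,0],[0,0,0.1,0,0,0,0],[0,0,0.01,0,0,0,0],[0,0,0,0,0,0,0],[0,0,0,0,0,0,0]])

```text
t: 18.27
tool_pos: [0.5352, -0.304, 0.1276]
tool_rot: [[-0.974, 0.225, -0.001], [0.225, 0.974, -0.0], [0.001, -0.001, -1.0]]
ft_force: [1.4, 0.7, -0.2]
opening: 0.156
gripper_force: 59.2
```

>>> servo_tool(plan=[[0,0,0.01,0,0,0,0],[0,0,0.01,0,0,0,0],[0,0,0,0,0,0,0]])

```text
t: 18.65
tool_pos: [0.5348, -0.3036, 0.123]
tool_rot: [[-0.974, 0.225, -0.002], [0.225, 0.974, 0.0], [0.002, -0.0, -1.0]]
ft_force: [-0.5, 0.8, -1.6]
opening: 0.157
gripper_force: 59.2
```

>>> servo_tool(plan=[[0,0,0.007,0,0,0,0],[0,0,0.004,0,0,0,0],[0,0,0,0,0,0,0],[0,0,0,0,0,0,0]])

```text
t: 19.15
tool_pos: [0.5349, -0.3037, 0.1214]
tool_rot: [[-0.974, 0.225, -0.002], [0.225, 0.974, 0.0], [0.002, -0.0, -1.0]]
ft_force: [-0.6, 1.7, 4.4]
opening: 0.155
gripper_force: 59.8
```

>>> servo_tool(plan=[[0,0,-0.004,0,0,0,0.45],[0,0,0,0,0,0,0.45],[0,0,0,0,0,0,0.45],[0,0,-0.1,0,0,0,0.45],[0,0,-0.25,0,0,0,0.45],[0,0,-0.2,0,0,0,0.45]])

```text
t: 19.9
tool_pos: [0.5355, -0.3044, 0.2349]
tool_rot: [[-0.974, 0.226, 0.0], [0.226, 0.974, -0.001], [-0.001, -0.001, -1.0]]
ft_force: [0.9, -1.3, -0.8]
opening: 0.45
gripper_force: 0.0
```

```bash
python3 - <<'E'
from h import *
st(); s,_=capture("scene"); t,_=capture("top"); np.save("pics/s4.npy",s); np.save("pics/t4.npy",t)
for n,I in(("scene",s),("top",t)):
    H=cv2.cvtColor(I,cv2.COLOR_RGB2HSV); m=cv2.inRange(H,(0,150,110),(8,255,255)); 
    k,l,S,c=cv2.connectedComponentsWithStats(m[240:300] if n=="scene" else m[240:300]); i=1+np.argmax(S[1:,4]); print(n,"red",c[i]+[0,240],S[i,4],"expect",px(n,[[.5345,-.3032,.15]]))
print("scene wire",(onplane("scene",[(339.5,233),(339.7,232),(340.3,231),(341.5,229.5),(342,227.5)],.0945)[:,:2]*1000-[572.7,45.6]).round(1))
rows([(.56,-.12,.2,55),(.6122,.0541,.2,32),(.6122,.0541,.125,32)],.25,step=.058)
E
```

```text
t19.90 [ 0.5355 -0.3044  0.2349] yaw 77.0 z [ 0.    -0.001 -1.   ] f [ 0.88 -1.28 -0.83] op 0.450 gf 0.0 q [ -2.  23.  37.  93. -14.  69. 115.]
scene red [125.75       257.97916667] 48 expect [[127.28534437 261.56547479]]
top red [502.35135135 272.24324324] 37 expect [[501.6479375  270.18553639]]
scene wire [[41.5  8.4]
 [39.5 10.2]
 [37.9 12.6]
 [35.7 16.7]
 [31.7 20.5]]
[[0.026,0.233,0.047,-0,0.002,0.064,0.25],[0.048,0.23,0.047,-0,0.001,0.064,0.25],[0.07,0.224,0.048,-0,0.002,0.064,0.25],[0.09,0.216,0.048,-0.001,0.002,0.063,0.25],[0.071,0.216,0,0,-0,0.067,0.25],[0.093,0.207,0,0,-0,0.067,0.25],[0.113,0.197,0,0,-0,0.067,0.25],[0.132,0.185,0.001,0,-0.001,0.067,0.25]]
[[0,0,0.187,0,0,0,0.25],[0,0,0.188,0,0,0,0.25]]
n 10 end [0.6122 0.0541 0.1249]
```

The pick is back at its original pixel, so it hangs. Both views agree on the wire end. Next: move over the wire end.

>>> servo_tool(plan=[[0.026,0.233,0.047,0,0.002,0.064,0.25],[0.048,0.23,0.047,0,0.001,0.064,0.25],[0.07,0.224,0.048,0,0.002,0.064,0.25],[0.09,0.216,0.048,-0.001,0.002,0.063,0.25],[0.071,0.216,0,0,0,0.067,0.25],[0.093,0.207,0,0,0,0.067,0.25],[0.113,0.197,0,0,0,0.067,0.25],[0.132,0.185,0.001,0,-0.001,0.067,0.25]], squeeze=110)

```text
t: 21.0
tool_pos: [0.6094, 0.0582, 0.1948]
tool_rot: [[-0.527, 0.85, -0.009], [0.85, 0.527, 0.005], [0.009, -0.005, -1.0]]
ft_force: [1.1, -0.6, 0.4]
opening: 0.248
gripper_force: 0.0
```

>>> servo_tool(plan=[[0,0,0.15,0,0,0,0.25],[0,0,0.15,0,0,0,0.25],[0,0,0,0,0,0,0.25],[0,0,0,0,0,0,0.25],[0,0,0,0,0,0,0.25]])

```text
t: 21.62
tool_pos: [0.6095, 0.0568, 0.1358]
tool_rot: [[-0.53, 0.848, -0.007], [0.848, 0.53, 0.005], [0.008, -0.003, -1.0]]
ft_force: [0.4, -0.1, -0.1]
opening: 0.247
gripper_force: 0.0
```

```bash
python3 - <<'E'
from h import *
st(); rows([(.6122,.0549,.110,32),(.6122,.0549,.0912,32)],.25,step=.058)
E
```

```text
t21.62 [0.6095 0.0568 0.1358] yaw 32.0 z [-0.007  0.005 -1.   ] f [ 0.44 -0.08 -0.05] op 0.247 gf 0.0 q [-38.  29.  39. 100. -21.  59.  41.]
[[-0.016,0.007,0.129,-0.002,-0.005,0,0.25],[-0,-0,0.094,-0,-0,0,0.25]]
n 2 end [0.6122 0.055  0.0912]
```

>>> servo_tool(plan=[[-0.016,0.007,0.1,-0.002,-0.005,0,0.25],[0,0,0,0,0,0,0.25],[0,0,0,0,0,0,0.25],[0,0,0.06,0,0,0,0.25],[0,0,0.035,0,0,0,0.25],[0,0,0,0,0,0,0.25],[0,0,0,0,0,0,0.25]])

```text
t: 22.5
tool_pos: [0.6111, 0.0551, 0.0951]
tool_rot: [[-0.53, 0.848, -0.003], [0.848, 0.53, -0.0], [0.001, -0.003, -1.0]]
ft_force: [0.0, -0.8, 0.4]
opening: 0.244
gripper_force: 0.0
```

```bash
python3 - <<'E'
from h import *
st(); rows([(.6122,.0549,.0912,32)],.25,step=.058)
s,_=capture("scene"); x0,y0=300,185
cv2.imwrite("pics/grip.png",cv2.resize(s[y0:y0+65,x0:x0+75],None,fx=8,fy=8,interpolation=cv2.INTER_CUBIC)[:,:,::-1])
E
```

```text
t22.50 [0.6111 0.0551 0.0951] yaw 32.0 z [-0.003 -0.    -1.   ] f [ 0.   -0.78  0.37] op 0.244 gf 0.0 q [-36.  32.  37. 102. -23.  55.  42.]
[[-0.004,0.004,0.019,-0.002,-0.001,0,0.25]]
n 1 end [0.6122 0.0548 0.0913]
```

View pics/grip.png

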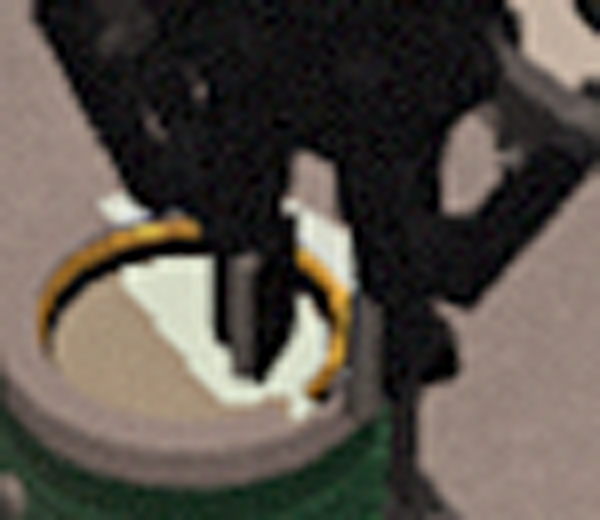

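The open fingers straddle the wire end: inner fingertip (240,370), outer (365,410), wire end (320,385). Lower and close.

>>> servo_tool(plan=[[-0.003,0.003,0.01,-0.002,-0.001,0,0.25],[0,0,0.008,0,0,0,0.25],[0,0,0,0,0,0,0.25],[0,0,0,0,0,0,0],[0,0,0,0,0,0,0],[0,0,0,0,0,0,0],[0,0,0,0,0,0,0]])

```text
t: 23.42
tool_pos: [0.612, 0.0551, 0.0915]
tool_rot: [[-0.53, 0.848, 0.0], [0.848, 0.53, 0.0], [-0.0, 0.0, -1.0]]
ft_force: [0.3, 0.1, 0.1]
opening: 0.01
gripper_force: 44.1
```

```bash
python3 - <<'E'
from h import *
st()
E
```

```text
t23.43 [0.612  0.0551 0.0915] yaw 32.0 z [ 0.  0. -1.] f [0.29 0.1  0.07] op 0.010 gf 44.1 q [-36.  32.  37. 102. -23.  54.  42.]
```

>>> servo_tool(plan=[[0,0,0,0,0,0,0],[0,0,0,0,0,0,0]])

```text
t: 23.68
tool_pos: [0.6119, 0.0551, 0.0915]
tool_rot: [[-0.53, 0.848, 0.0], [0.848, 0.53, 0.0], [-0.0, 0.0, -1.0]]
ft_force: [-0.0, 1.5, -0.7]
opening: 0.012
gripper_force: 44.1
```

```bash
python3 - <<'E'
from h import *
s,_=capture("scene"); np.save("pics/s5.npy",s); H=cv2.cvtColor(s,cv2.COLOR_RGB2HSV); m=cv2.inRange(H[218:242,325:352],(15,120,80),(35,255,255))
for i,r in enumerate(m): print(218+i,"".join("#" if v else "." for v in r))
print(px("scene",[observe()["tool_pos"]]))
E
```

```text
218 ...........................
219 ...........................
220 ...........................
221 ...........................
222 ...........................
223 ...........................
224 ...........................
225 ...........................
226 ...........................
227 ...........................
228 ...........................
229 ...........................
230 ...........................
231 ...........................
232 ...........................
233 ...........................
234 ...........................
235 ...........................
236 ...........................
237 ...........................
238 ...........................
239 ...........................
240 ...........................
241 ...........................
[[339.28384268 233.24992073]]
```

>>> servo_tool(plan=[[0,0,-0.01,0,0,0,0],[0,0,-0.01,0,0,0,0],[0,0,-0.01,0,0,0,0],[0,0,0,0,0,0,0],[0,0,0,0,0,0,0]])

```text
t: 24.35
tool_pos: [0.6113, 0.0552, 0.0972]
tool_rot: [[-0.531, 0.848, -0.001], [0.848, 0.531, 0.0], [0.001, -0.001, -1.0]]
ft_force: [-0.7, 1.6, -2.8]
opening: 0.009
gripper_force: 43.8
```

```bash
python3 - <<'E'
from h import *
st()
s,_=capture("scene"); np.save("pics/s6.npy",s); H=cv2.cvtColor(s,cv2.COLOR_RGB2HSV); m=cv2.inRange(H[206:242,300:352],(15,120,80),(35,255,255))
for i,r in enumerate(m): print(206+i,"".join("#" if v else "." for v in r))
print(px("scene",[observe()["tool_pos"]]))
E
```

```text
t24.35 [0.6113 0.0552 0.0972] yaw 32.0 z [-0.001  0.    -1.   ] f [-0.72  1.6  -2.75] op 0.009 gf 43.8 q [-36.  32.  37. 102. -23.  55.  42.]
206 ....................................................
207 ....................................................
208 ....................................................
209 ....................................................
210 ....................................................
211 ....................................................
212 .......................####.........................
213 .................#############......................
214 ..............################......................
215 ............#######.................................
216 ..........#####.....................................
217 .........####.......................................
218 ........###.........................................
219 .......##...........................................
220 ......###...........................................
221 ......##............................................
222 .....##...................................
[... 423 characters left out ...]
...........................................
231 ....................................................
232 ....................................................
233 ....................................................
234 ....................................................
235 ....................................................
236 ....................................................
237 ....................................................
238 ....................................................
239 ....................................................
240 ....................................................
241 ....................................................
[[339.15854852 230.76334303]]
```

The load is rising with lift (Fz −2.8), so the wire is held. I'll draw it up slowly.

>>> servo_tool(plan=[[0,0,-0.015,0,0,0,0],[0,0,-0.015,0,0,0,0],[0,0,-0.015,0,0,0,0],[0,0,-0.015,0,0,0,0],[0,0,0,0,0,0,0]])

```text
t: 25.02
tool_pos: [0.6125, 0.0551, 0.1101]
tool_rot: [[-0.53, 0.848, 0.002], [0.848, 0.53, 0.0], [-0.001, 0.002, -1.0]]
ft_force: [1.3, 2.5, -2.1]
opening: 0.01
gripper_force: 44.8
```

>>> servo_tool(plan=[[0,0,-0.015,0,0,0,0],[0,0,-0.015,0,0,0,0],[0,0,-0.015,0,0,0,0],[0,0,-0.015,0,0,0,0],[0,0,0,0,0,0,0]])

```text
t: 25.65
tool_pos: [0.6121, 0.0546, 0.1219]
tool_rot: [[-0.53, 0.848, 0.001], [0.848, 0.53, -0.0], [-0.001, 0.001, -1.0]]
ft_force: [-0.6, 0.6, -1.1]
opening: 0.008
gripper_force: 41.5
```

```bash
python3 - <<'E'
from h import *
st()
s,_=capture("scene"); np.save("pics/s7.npy",s); H=cv2.cvtColor(s,cv2.COLOR_RGB2HSV); m=cv2.inRange(H[206:242,300:355],(15,120,80),(35,255,255))
for i,r in enumerate(m): print(206+i,"".join("#" if v else "." for v in r))
print(px("scene",[observe()["tool_pos"]]))
E
```

```text
t25.65 [0.6121 0.0546 0.1219] yaw 32.0 z [ 0.001 -0.    -1.   ] f [-0.59  0.57 -1.13] op 0.008 gf 41.5 q [-37.  30.  38. 100. -22.  57.  41.]
206 .......................................................
207 .......................................................
208 .........................#######.......................
209 .......................#######.........................
210 .....................###...............................
211 ..................####.................................
212 .................###...................................
213 ...............###.....................................
214 .............####......................................
215 ............###........................................
216 ..........####.........................................
217 .........###...........................................
218 ........###............................................
219 .......###.............................................
220 .......##..............................................
221 ......###.............................................
[... 531 characters left out ...]
..........
231 .......................................................
232 .......................................................
233 .......................................................
234 .......................................................
235 .......................................................
236 ......................######...........................
237 .......................####............................
238 .......................................................
239 .......................................................
240 .......................................................
241 .......................................................
[[339.34045502 221.01403563]]
```

The ring is still held and tilting up: its back now appears at row 208, up from 212. I'll continue.

>>> servo_tool(plan=[[0,0,-0.015,0,0,0,0],[0,0,-0.015,0,0,0,0],[0,0,-0.015,0,0,0,0],[0,0,-0.015,0,0,0,0],[0,0,0,0,0,0,0]])

```text
t: 26.32
tool_pos: [0.6121, 0.0549, 0.1339]
tool_rot: [[-0.53, 0.848, 0.001], [0.848, 0.53, 0.0], [-0.0, 0.001, -1.0]]
ft_force: [-0.9, -0.7, -1.0]
opening: 0.005
gripper_force: 41.9
```

>>> servo_tool(plan=[[0,0,-0.015,0,0,0,0],[0,0,-0.015,0,0,0,0],[0,0,-0.015,0,0,0,0],[0,0,-0.015,0,0,0,0],[0,0,0,0,0,0,0]])

```text
t: 26.95
tool_pos: [0.6121, 0.055, 0.1458]
tool_rot: [[-0.53, 0.848, 0.001], [0.848, 0.53, 0.0], [-0.0, 0.001, -1.0]]
ft_force: [1.0, -0.2, 0.2]
opening: 0.003
gripper_force: 41.9
```

>>> servo_tool(plan=[[0,0,-0.02,0,0,0,0],[0,0,-0.02,0,0,0,0],[0,0,-0.02,0,0,0,0],[0,0,-0.02,0,0,0,0],[0,0,0,0,0,0,0]])

```text
t: 27.58
tool_pos: [0.6121, 0.055, 0.1619]
tool_rot: [[-0.53, 0.848, 0.001], [0.848, 0.53, 0.0], [-0.0, 0.001, -1.0]]
ft_force: [-0.4, -0.4, -1.4]
opening: 0.006
gripper_force: 41.9
```

```bash
python3 - <<'E'
from h import *
st()
s,_=capture("scene"); np.save("pics/s8.npy",s); H=cv2.cvtColor(s,cv2.COLOR_RGB2HSV); m=cv2.inRange(H[186:242,290:362],(15,120,80),(35,255,255))
for i,r in enumerate(m): print(186+i,"".join("#" if v else "." for v in r))
print(px("scene",[observe()["tool_pos"]]))
E
```

```text
t27.57 [0.6121 0.055  0.1619] yaw 32.0 z [ 0.001  0.    -1.   ] f [-0.38 -0.42 -1.36] op 0.006 gf 41.9 q [-38.  27.  40.  98. -20.  61.  40.]
186 ........................................................................
187 ........................................................................
188 ........................................................................
189 ........................................................................
190 ........................................................................
191 ........................................................................
192 ........................................................................
193 ........................................................................
194 ........................................................................
195 ........................................##..............................
196 ......................................####..............................
197 ....................................####................................
198 ..............................
[... 2683 characters left out ...]
......................................................
234 ........................................................................
235 ........................................................................
236 ........................................................................
237 ........................................................................
238 ........................................................................
239 ........................................................................
240 ........................................................................
241 ........................................................................
[[339.74223315 203.80839663]]
```

The ring is out and hanging from the fingertips (loop's far side at about (308,220), free end (319,217)). I'll lift it and carry it over the dish.

```bash
python3 - <<'E'
from h import *
rows([(.6121,.055,.235,32),(.4757,.291,.235,32)],0,step=.045)
E
```

```text
[[-0,0,-0.183,0,0,0,0],[-0.001,0.001,-0.184,0,0,0,0],[0.195,0.007,0,0,0,0,0],[0.195,0.007,0,0,0,0,0],[0.194,0.007,0,0,0,0,0],[0.195,0.007,0,0,0,0,0],[0.194,0.007,0,0,0,0,0],[0.195,0.006,0,0,0,0,0]]
[[0.194,0.007,0,0,0,0,0]]
n 9 end [0.4758 0.291  0.235 ]
```

>>> servo_tool(plan=[[0,0,-0.1,0,0,0,0],[0,0,-0.15,0,0,0,0],[0,0,-0.12,0,0,0,0],[0.1,0.007,0,0,0,0,0],[0.2,0.007,0,0,0,0,0],[0.2,0.007,0,0,0,0,0],[0.2,0.007,0,0,0,0,0],[0.2,0.007,0,0,0,0,0]])

```text
t: 28.62
tool_pos: [0.522, 0.2123, 0.2369]
tool_rot: [[-0.53, 0.848, 0.002], [0.848, 0.53, 0.001], [0.0, 0.002, -1.0]]
ft_force: [-0.8, -0.0, -0.5]
opening: 0.005
gripper_force: 41.9
```

>>> servo_tool(plan=[[0.2,0.007,0,0,0,0,0],[0.15,0.005,0,0,0,0,0],[0.11,0.003,0,0,0,0,0],[0,0,0,0,0,0,0],[0,0,0,0,0,0,0]])

```text
t: 29.25
tool_pos: [0.4769, 0.2896, 0.2362]
tool_rot: [[-0.529, 0.849, 0.001], [0.849, 0.529, -0.0], [-0.001, 0.001, -1.0]]
ft_force: [0.7, -0.9, -1.5]
opening: 0.005
gripper_force: 41.9
```

```bash
python3 - <<'E'
from h import *
st(); p=observe()["tool_pos"]
for n in("scene","top"):
    I,d=capture(n); H=cv2.cvtColor(I,cv2.COLOR_RGB2HSV); np.save(f"pics/d_{n}.npy",I)
    u,v=px(n,[p])[0].round().astype(int); m=np.zeros((480,640),np.uint8); a,b=max(0,v-60),max(0,u-70)
    m[a:v+60,b:u+70]=cv2.inRange(H,(15,110,70),(35,255,255))[a:v+60,b:u+70]
    c,_=ray(n,[[0,0]]); vv,uu=np.nonzero(m); _,dd=ray(n,np.c_[uu,vv]); P=c+dd*d[vv,uu][:,None]
    q=np.linalg.norm(P-p,axis=1)<.1; P=P[q]; uv=np.c_[uu,vv][q]; print(n,"tcp px",u,v,len(P))
    if len(P)>5:
        print(" min",P.min(0).round(3),"max",P.max(0).round(3)); i=np.argsort(P[:,2])
        print(P[i][::max(1,len(i)//12)].round(3), uv[i][::max(1,len(i)//12)].tolist())
        cc=P.mean(0); U,S,V=np.linalg.svd(P-cc); print(" normal",V[2].round(2),S)
E
```

```text
t29.25 [0.4769 0.2896 0.2362] yaw 31.9 z [ 0.001 -0.    -1.   ] f [ 0.7  -0.93 -1.5 ] op 0.005 gf 41.9 q [-67.  16.  39. 101. -11.  66.   7.]
scene tcp px 402 94 85
 min [0.406 0.241 0.185] max [0.47  0.316 0.218]
[[0.416 0.27  0.185]
 [0.42  0.262 0.187]
 [0.424 0.258 0.188]
 [0.429 0.252 0.19 ]
 [0.41  0.299 0.193]
 [0.411 0.293 0.196]
 [0.413 0.304 0.198]
 [0.451 0.245 0.201]
 [0.458 0.245 0.205]
 [0.419 0.311 0.207]
 [0.461 0.247 0.21 ]
 [0.425 0.311 0.212]
 [0.47  0.25  0.218]] [[374, 107], [372, 108], [372, 109], [371, 110], [384, 98], [382, 98], [387, 96], [375, 111], [377, 111], [392, 92], [379, 109], [394, 91], [383, 107]]
 normal [ 0.54  0.34 -0.77] [0.28593982 0.13117794 0.01061041]
top tcp px 141 304 132
 min [0.406 0.243 0.181] max [0.469 0.316 0.323]
[[0.409 0.27  0.181]
 [0.415 0.267 0.184]
 [0.408 0.281 0.185]
 [0.431 0.252 0.186]
 [0.421 0.26  0.187]
 [0.409 0.283 0.189]
 [0.44  0.248 0.191]
 [0.441 0.244 0.194]
 [0.452 0.246 0.199]
 [0.455 0.245 0.204]
 [0.419 0.312 0.208]
 [0.465 0.251 0.212]] [[162, 344], [164, 341], [155, 345], [173, 331], [168, 337], [153, 345], [175, 326], [177, 325], [175, 319], [175, 317], [131, 340], [170, 311]]
 normal [ 0.68  0.62 -0.38] [0.31608626 0.20979483 0.08766817]
```

The ring hangs tilted about 40°: centre ≈ (0.442,0.279), lowest point z 0.182. It will settle near the dish centre, so I'll lower it to the floor.

>>> servo_tool(plan=[[-0.01,0.015,0.15,0,0,0,0],[0,0,0.25,0,0,0,0],[0,0,0.25,0,0,0,0],[0,0,0.15,0,0,0,0],[0,0,0.04,0,0,0,0],[0,0,0.02,0,0,0,0],[0,0,0,0,0,0,0]])

```text
t: 30.22
tool_pos: [0.4806, 0.2911, 0.0646]
tool_rot: [[-0.53, 0.848, 0.002], [0.848, 0.53, 0.001], [0.0, 0.002, -1.0]]
ft_force: [0.6, 0.3, -1.0]
opening: 0.008
gripper_force: 41.9
```

>>> servo_tool(plan=[[0,0,0.01,0,0,0,0],[0,0,0.01,0,0,0,0],[0,0,0,0,0,0,0],[0,0,0,0,0,0,0]])

```text
t: 30.72
tool_pos: [0.4797, 0.2908, 0.0596]
tool_rot: [[-0.53, 0.848, 0.0], [0.848, 0.53, 0.0], [0.0, 0.0, -1.0]]
ft_force: [-0.8, -0.2, -0.7]
opening: 0.012
gripper_force: 41.8
```

>>> servo_tool(plan=[[0,0,0.01,0,0,0,0],[0,0,0.01,0,0,0,0],[0,0,0,0,0,0,0]])

```text
t: 31.1
tool_pos: [0.4795, 0.2908, 0.0553]
tool_rot: [[-0.53, 0.848, -0.0], [0.848, 0.53, -0.0], [-0.0, -0.0, -1.0]]
ft_force: [-0.4, 0.3, -0.1]
opening: 0.009
gripper_force: 41.9
```

>>> servo_tool(plan=[[0,0,0,0,0,0,0.25],[0,0,0,0,0,0,0.25],[0,0,0,0,0,0,0.25],[0,0,-0.05,0,0,0,0.25],[0,0,-0.15,0,0,0,0.25],[0,0,-0.25,0,0,0,0.25],[0,0,-0.25,0,0,0,0.25],[0,0,-0.25,0,0,0,0.25]])

```text
t: 32.1
tool_pos: [0.4796, 0.2905, 0.2479]
tool_rot: [[-0.53, 0.848, 0.001], [0.848, 0.53, 0.001], [0.0, 0.001, -1.0]]
ft_force: [0.1, 0.7, -0.3]
opening: 0.247
gripper_force: 0.0
```

```bash
python3 - <<'E'
from h import *
st()
s,_=capture("scene"); t,d=capture("top")
H=cv2.cvtColor(s,cv2.COLOR_RGB2HSV); m=np.zeros((480,640),np.uint8); m[150:205,345:425]=cv2.inRange(H,(15,90,60),(35,255,255))[150:205,345:425]
vv,uu=np.nonzero(m); P=onplane("scene",np.c_[uu,vv],.006); print(len(P)); print(cv2.fitEllipse((P[:,:2]*1000).astype(np.float32)) if len(P)>5 else 0,P.min(0),P.max(0))
a=cv2.resize(s[120:240,330:450],(520,520)); 
cv2.imwrite("pics/dish.png",a[:,:,::-1])
E
```

```text
t32.10 [0.4796 0.2905 0.2479] yaw 32.0 z [ 0.001  0.001 -1.   ] f [ 0.1   0.74 -0.26] op 0.247 gf 0.0 q [-68.  16.  39. 100. -11.  68.   7.]
154
((450.54913330078125, 290.3851318359375), (76.83026123046875, 85.82917022705078), 105.43580627441406) [0.405928   0.24772339 0.006     ] [0.49410125 0.33059044 0.006     ]
```

View pics/dish.png

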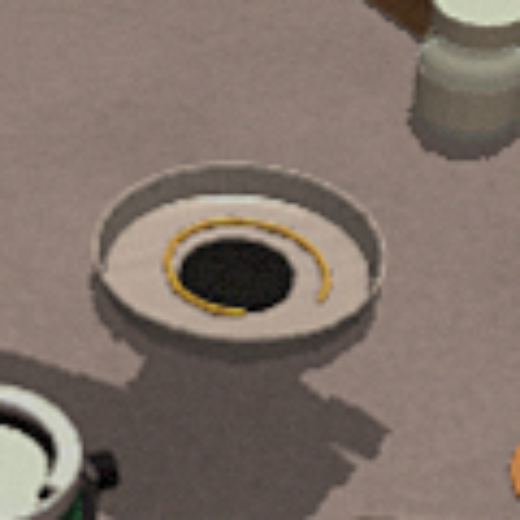

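The ring lies flat in the middle of the dish, at about (245,265) in the crop. The pick is hanging in its slot and the gripper is clear of everything, so I'll hand in.

```bash
python3 -c "
from h import *
print(job_done())"
```

```text
the job is handed in; nothing more can be done
None
```

The ring lies flat in the parts dish and the red pick hangs upright in its own slot; I hung the pick back before drawing the ring, since the gripper can't hold both, and the job was handed in at about 32 s with no score returned.

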